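Nip up the specimen vice with its tommy bar

TASK

Nip up the specimen vice: pull the tommy bar (the plain steel rod with a smooth round head) up out of its stand and push it through the cross-hole of the vice's screw head, at the slant at which the hole leans now, until the bar's head sits fully home against the screw head. Only then swing the bar, and the screw with it, until it stands upright; let go and leave it in the hole. Leave everything else where it is.

Things in the scene. Friction and masses are not known exactly. Their poses are not given: they have to be found in the camera images.
- bar: Tommy bar, plain steel, 120-230 g. Round shaft 10 mm thick, 80 mm long, foot tapered over its last 5 mm; above it a smooth cylindrical head 22 mm wide, 46 mm tall: grip it there. Origin: on the axis at the shoulder (head's flat underside); z up through the head (head z 0 to 46 mm, shaft 0 to -80 mm). Starts upright in one of three like stands, shoulder resting on the stand's top.
- bar_tip (a point): Foot end of the tommy bar's shaft, on its axis, 80 mm below the shoulder.
- screw_mouth (a point): Centre of the upper mouth of the cross-hole in the vice's screw head, a steel block 40 x 36 mm, 44 mm long along the hole, at the vice's free end. Through hole 13 mm wide, mouth chamfered 3 mm. z: along the hole, out of the mouth (up, leaning); y: along the screw towards the vice's body. The level turning axis passes 22 mm below (z = -22 mm here), 90 mm above the bench.
- screw (a joint): Turning of the vice screw about its level axis (rad). 0: hole vertical; positive: its upper mouth leans to the vice's +x side, roughly away from the robot (0.6 is 34 degrees). Starts between 0.45 and 0.70. Stop at -0.12. Stiff friction of about 0.3 N m: it stays where left, also with the bar in it.
- vice: Grey bench vice, fixed. Origin: on the bench straight below the centre of the screw head (90 mm up); z up; screw along +y. The bare screw (20 mm thick, collar 30 mm) joins the head to the grey body, which covers y = 90 to 325 mm, x = -60 to 60 mm, 120 mm tall; the clamped specimen reaches 133 mm. Nothing stands below the screw head.
- stand_a: Heavy fixed dark steel tool stand: upright block 36 x 36 mm, 95 mm tall, on a 70 x 60 x 8 mm foot, with one round bore (14 mm wide, 87 mm deep) in its top. Origin: centre of its underside on the bench, z up. Holds the tommy bar.
- stand_b: Heavy fixed dark steel tool stand: upright block 36 x 36 mm, 95 mm tall, on a 70 x 60 x 8 mm foot, with one round bore (14 mm wide, 87 mm deep) in its top. Origin: centre of its underside on the bench, z up. Holds the T-handle key.
- stand_c: Heavy fixed dark steel tool stand: upright block 36 x 36 mm, 95 mm tall, on a 70 x 60 x 8 mm foot, with one round bore (14 mm wide, 87 mm deep) in its top. Origin: centre of its underside on the bench, z up. Holds the screwdriver.
- tkey: Bystander: steel T-handle hex key hanging in a stand, 8 mm shaft, crossbar 50 mm wide and 12 mm thick, reaching 46 mm above the stand's top. Origin: at the shoulder on the stand's top, z up.
- driver: Bystander: screwdriver hanging in a stand, bulging black handle 27 mm wide and 53 mm tall above the stand's top, 6 mm blade. Origin: underside of the handle, z up.
- mount_a: Bystander: black cylindrical specimen mount, 30 mm wide, 20 mm tall. Origin: centre of its underside.
- mount_b: Bystander: another specimen mount, the same.
- bottle: Bystander: white plastic bottle, 56 mm wide, 110 mm tall. Origin: centre of its underside.
- wrench: Bystander: steel wrench lying flat on the bench, 150 mm long, along its x. Origin: its underside.
Things that resemble listed ones, but are neither listed nor needed, are in the scene too. Of the things like the bar, leave any that is red; of the rest the larger one is meant.

How it is judged:
On the way:
1. the tommy bar is home in the cross-hole (head against the screw head) while the screw head still leans at about its starting slant (joint above 0.30) (distance between bar and screw_mouth below 0.006 m and z of bar_tip in the frame of screw_mouth below -0.07 m and angle between the z axis of bar and the z axis of screw_mouth, either way round below 0.12 rad and value of joint screw above 0.3 rad), for 0.2 s.
At the end, for the whole second after the job is handed in: The tommy bar is through the cross-hole, foot down, its shoulder within 6 mm of the hole's mouth and its axis within 0.12 rad of the hole's; the screw has been swung upright (joint below 0.12 rad; the stop is at -0.12); the bar is let go and at rest; the bystanders have not been shifted (distance between bar and screw_mouth below 0.006 m and z of bar_tip in the frame of screw_mouth below -0.07 m and angle between the z axis of bar and the z axis of screw_mouth, either way round below 0.12 rad and value of joint screw below 0.12 rad and linear speed of bar below 0.02 m/s and angular speed of bar below 0.2 rad/s); the robot touches nothing.
It fails at once if a bystander (T-key, screwdriver, specimen mount, bottle or wrench) is moved more than 30 mm (distance of any of tkey, driver, mount_a, mount_b, bottle, wrench from where it was at the start of the episode above 0.03 m).
It also fails if it takes over 56 s, if anything falls off the work surface, if the arm or the gripper's body presses on something with over 40 N, if the wrist force passes 120 N, or if a joint passes its speed limit or range.

ROBOT

A 6-joint arm with a two-finger parallel gripper is mounted at the origin on the work surface. World frame = base frame: x ahead of the robot, y to its left, z up, the work surface at z = 0. Lengths are in m, angles in rad, forces in N, time in s.
With the tool pointing down it reaches from about 0.25 to 0.85 m from the base axis. Payload 12.5 kg.
Tool frame: the origin (TCP) lies on the centre line of the jaws, within the pads' length; the fingertips stand 25 mm ahead of it and the grasp point (between the pads) lies 6 mm ahead of it; z points along the fingers, y is the direction in which the jaws open and shut (so a half turn about z gives the same grasp; the last joint's range is limited). The gripper opens to 93 mm and grips with 3 to 60 N. Pads are 15 mm wide; open, the fingers measure 128 mm over their backs; the gripper's body (75 mm by 188 mm) begins 65 mm behind the grasp point.
Start: joints at [1.153, 0.351, 1.652, -0, 1.139, -0.085], TCP at [0.18, 0.52, 0.244] pointing down, gripper open.
Joint ranges: [-2.75, 2.75], [-0.79, 2.1], [0.01, 2.65], [-1.57, 4.71], [0.07, 3.14], [-2.87, 2.87]. Speed limits (rad/s): [2.22, 2.22, 2.79, 3.14, 3.14, 3.14].

INTERFACE

Orientations are given as a unit quaternion [x, y, z, w].
In Python, from bench import monitor, grab_frame, calibration, job, silhouettes gives the robot as it stands. The module is installed in compiled form; this text tells all that it offers.
- The arm moves only by the tool arm_command, never from a script. Its argument "increments" is a list that holds one entry, the list of rows, each a list of 7 numbers: the shift along the world's x, y, z in mm, then the turn, a rotation vector about the world's x, y, z in rad, then the closure, from -1 (fully open) to 1 (shut), so that 0 is half open. A call has 1 to 20 rows; each row is the pose to reach, as a shift and turn from the pose commanded when the call began; what a row does not reach only later rows make up. A row lasts 1/8 s, in which the tool goes at most 62.5 mm and 10.7 degrees, less where a joint would pass 70% of its speed; a pose out of reach is approached as far as the arm can. A call with a gripper value outside its range is refused whole. The fingers move at their own pace and stop on an object; "grip_force" is the grip in N (left out, the last holds). Time passes only in rows, so rows that repeat a pose let the fingers close. It gives the time, the measured TCP pose, the force and the opening at its end, in the units of the state.
- monitor.sense(): the state, without advancing time (a new reading comes with each control period).
- grab_frame(name): name is "side" or "top"; returns the picture (420x560x3 uint8, red, green, blue); there is no depth.
- calibration(name): a dict with "fx", "fy", "cx", "cy" (pixels), "rvec" (rotation vector, rad) and "tvec" (3), from world to camera coordinates, as OpenCV has them. Camera axes: x right, y down, z forward; pixel columns grow to the right and rows downward; lengths in m; the calibration is good to about 2 mm. A picture is of the moment at which its call begins. calibration takes no time and is no camera call.
- job.job_done(): hands the job in, once; it reports no verdict.
Trained networks look in the newest picture that a camera, given by its name, has taken for a name from the list of things; names that differ only in an ending like _2 or _b are one class to them, and where a whole thing is asked for, a point or a joint stands for the part that bears it (a point fixed in the world has none). Each returns a list of dicts, best first, with "conf" (0 to 1); they miss things now and then, are a little off and sometimes report something else, mostly with a low value. They report only what shows in the picture. A call takes as long as a camera call. They do not tell look-alikes from the thing itself.
- silhouettes(camera, name): "region" (420x560 bool, what is visible of it) and "xy" ([column, row] in pixels, amid what is visible of it).
The state is a dict: "time": time; "joint_pos": joint angles; "joint_vel": joint speeds; "joint_efforts": joint torques, N m; "tool_pos": TCP position; "ee_rot": TCP orientation; "contact_force": force on the tool from outside, world axes, zero at the start; "moment": the same for the moment, N m; "opening": finger opening in m.
Only numpy, scipy, OpenCV 4.12 (cv2) and the standard library are available. Lean on these libraries where they do the work, as an engineer would, in place of code of your own. Each camera call takes 0.05 s, during which the arm holds its last target.

## Working session

There is one attempt and no reset: what is moved stays moved. The work goes in short steps, Python scripts to look and compute and a tool call to move; the robot and the scene stay as the last step left them, time stands still between calls to the robot, and variables do not carry over. Pictures are saved under pics/ and viewed, and the job is handed in when it is done.

Besides the shell and the picture viewer there is one more tool, called after "Emit:" as a command line: name --argument value ..., lists and objects as JSON in quotes. arm_command: Moves the arm, as the interface text tells. Its arguments: {"type":"object","properties":{"increments":{"type":"array","items":{"type":"array","items":{"type":"array","items":{"type":"number"}}}},"grip_force":{"type":"number"}},"required":["increments"]}

```bash
mkdir -p pics; ls
python3 - <<'E'
from bench import monitor, grab_frame, calibration, job, silhouettes
import cv2
for n in ("side","top"):
    im=grab_frame(n); cv2.imwrite(f"pics/{n}0.png",im[:,:,::-1])
    c=calibration(n); print(n,c)
    for k in ["bar","screw_mouth","stand_a","tkey","driver","vice"]:
        for d in silhouettes(n,k): print(k,d["conf"],d["xy"],d["region"].sum())
print(monitor.sense())
E
```

```text
pics
side {'fx': 489.70196780099826, 'fy': 489.70196780099826, 'cx': 288.51513191549975, 'cy': 202.74802807657105, 'rvec': array([ 0.38360955, -2.78054601,  1.14260796]), 'tvec': array([0.46247136, 0.26905096, 0.6587423 ])}
bar 0.69 [400.9, 163.1] 190
bar 0.67 [292.6, 133.8] 432
bar 0.65 [352.6, 135.8] 330
screw_mouth 0.62 [239.2, 306.1] 2556
stand_a 0.88 [282.4, 189.2] 1448
stand_a 0.71 [329.1, 223.6] 1657
stand_a 0.55 [352.7, 175.2] 1090
tkey 0.88 [329.2, 177.8] 423
tkey 0.5 [351.0, 173.6] 1176
driver 0.64 [280.6, 148.1] 349
driver 0.59 [350.8, 172.0] 1098
vice 0.68 [227.8, 379.3] 9164
top {'fx': 463.63956618924874, 'fy': 463.63956618924874, 'cx': 276.0235969863311, 'cy': 211.32470343161526, 'rvec': array([ 2.17461545, -2.22049347,  0.04639994]), 'tvec': array([-0.1309859 ,  0.51850792,  0.88954513])}
bar 0.7 [384.3, 179.8] 222
bar 0.53 [379.8, 244.4] 211
bar 0.53 [368.3, 275.3] 103
screw_mouth 0.65 [172.9, 205.2] 1464
stand_a 0.9 [329.0, 185.7] 873
stand_a 0.88 [296.6, 239.0] 882
stand_a 0.79 [370.9, 241.8] 1028
tkey 0.69 [304.9, 237.9] 233
driver 0.45 [337.9, 178.5] 199
vice 0.95 [89.4, 210.3] 9161
vice 0.49 [172.2, 207.0] 1529
vice 0.47 [296.4, 140.6] 837
{'time': 0.7, 'joint_pos': array([ 1.15338586e+00,  3.50658829e-01,  1.65180650e+00, -3.71105606e-05,
        1.13912730e+00, -8.45927746e-02]), 'joint_vel': array([ 0.0002256 , -0.00026818,  0.00050626,  0.00057591, -0.00057714,
       -0.00064939]), 'joint_efforts': array([ 2.92408722e-04, -4.97164643e+01, -2.85453326e+01,  7.00325612e-02,
        2.20476970e-02, -6.75244155e-05]), 'tool_pos': array([0.17965941, 0.51980381, 0.24365265]), 'ee_rot': array([ 1.65634222e-01,  9.86187256e-01, -4.17691059e-06,  1.63273759e-05]), 'contact_force': array([0.09093528, 0.48332199, 0.34038687]), 'moment': array([ 0.0078408 , -0.01539561,  0.01611724]), 'opening': 0.09276136346055334}
```

View pics/side0.png

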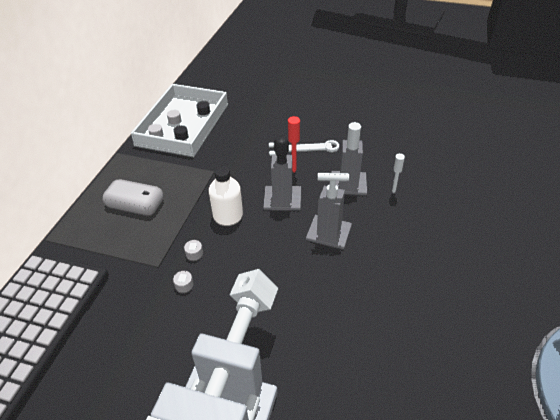

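View pics/top0.png

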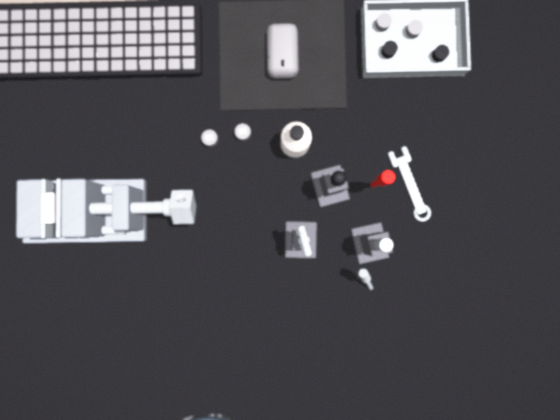

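Run:
```python
import cv2
a=cv2.imread('pics/side0.png')[100:260,230:430]; b=cv2.imread('pics/top0.png')[150:310,260:460]
o=cv2.hconcat([cv2.resize(x,None,fx=2,fy=2*1.0,interpolation=cv2.INTER_CUBIC) for x in (a,b)])
cv2.imwrite('pics/crop0.png',o)
a=cv2.imread('pics/side0.png')[230:400,150:330]; b=cv2.imread('pics/top0.png')[140:310,100:280]
o=cv2.hconcat([cv2.resize(x,None,fx=2.2,fy=2.2,interpolation=cv2.INTER_CUBIC) for x in (a,b)])
cv2.imwrite('pics/crop1.png',o)
```

```text
(no output)
```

View pics/crop0.png

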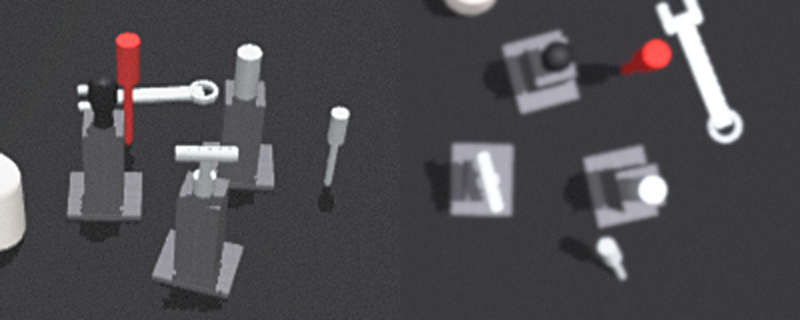

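View pics/crop1.png

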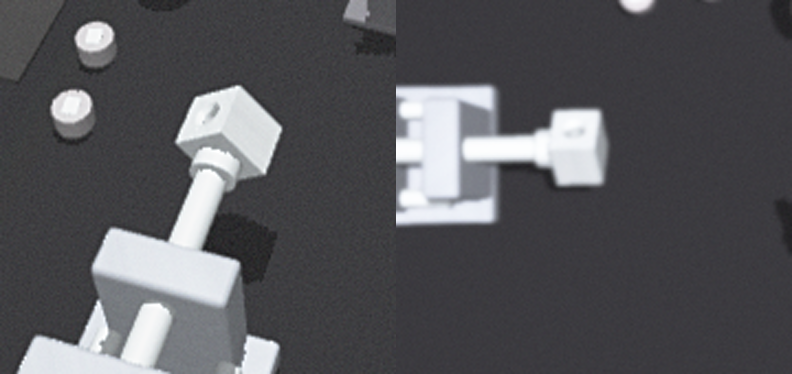

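The pictures show three bar look-alikes: a red one at side (293,130) / top (388,178), a small grey one at side (400,163) / top (366,277), and a steel one in a stand at side (353,136) / top (386,245). I choose the last: it isn't red, it's the larger of the rest, and it sits in a stand. The screw head is at side (250,290) / top (182,207).

```bash
cat > h.py <<'E'
import numpy as np, cv2
from bench import monitor, grab_frame, calibration, job, silhouettes
from scipy.spatial.transform import Rotation as R
C={n:calibration(n) for n in("side","top")}
def K(n): c=C[n]; return np.array([[c['fx'],0,c['cx']],[0,c['fy'],c['cy']],[0,0,1.]])
def proj(n,P): return cv2.projectPoints(np.atleast_2d(np.array(P,float)),C[n]['rvec'],C[n]['tvec'],K(n),None)[0].reshape(-1,2)
def ray(n,px):
    Rm=cv2.Rodrigues(C[n]['rvec'])[0]; o=-Rm.T@C[n]['tvec']; d=Rm.T@np.linalg.inv(K(n))@np.array([*px,1.]); return o,d
def atz(n,px,z):
    o,d=ray(n,px); return o+d*(z-o[2])/d[2]
def tri(ps,pt):
    M=[];b=[]
    o1,d1=ray('side',ps);o2,d2=ray('top',pt); d1/=np.linalg.norm(d1); d2/=np.linalg.norm(d2)
    A=sum(np.eye(3)-np.outer(d,d) for d in(d1,d2)); v=sum((np.eye(3)-np.outer(d,d))@o for o,d in((o1,d1),(o2,d2)))
    p=np.linalg.solve(A,v); return p
E
python3 - <<'E'
from h import *
im=cv2.imread('pics/side0.png');it=cv2.imread('pics/top0.png')
for n in C: print(n,ray(n,(280,210)))
# segment bar head
for n,(x0,y0,x1,y1),th in(('side',(340,115,370,160),110),('top',(372,232,398,258),150)):
    g=cv2.imread(f'pics/{n}0.png',0); m=np.zeros_like(g); m[y0:y1,x0:x1]=(g[y0:y1,x0:x1]>th)
    ys,xs=np.nonzero(m); print(n,xs.min(),xs.max(),ys.min(),ys.max(),xs.mean(),ys.mean(),len(xs))
    print(atz(n,(xs.mean(),ys.mean()),.141 if n=='top' else .118))
for k in('side','top'):
    for d in silhouettes(k,'bar'): print(k,d['xy'],atz(k,d['xy'],.141 if k=='top' else .118))
# vice/top corners: body etc
big=cv2.resize(im[220:420,140:300],None,fx=4,fy=3.0*4/3,interpolation=cv2.INTER_CUBIC)[:600]
cv2.imwrite('pics/c2.png',cv2.resize(im[240:345,190:300],None,fx=5.5,fy=5.5,interpolation=cv2.INTER_CUBIC))
cv2.imwrite('pics/c3.png',cv2.resize(it[160:260,80:210],None,fx=5.5,fy=5.5,interpolation=cv2.INTER_CUBIC))
E
```

```text
side (array([0.36623875, 0.38733064, 0.66034366]), array([ 0.21075848, -0.6608089 , -0.72071778]))
top (array([ 0.47544272, -0.14353502,  0.91140015]), array([ 0.04731608, -0.00668745, -0.99889849]))
side 343 362 122 152 353.089156626506 137.84096385542168 415
[ 0.44974864 -0.31692558  0.118     ]
top 372 393 233 257 382.9795321637427 245.83918128654972 342
[ 0.44893382 -0.31799734  0.141     ]
side [400.9, 163.1] [ 0.35916459 -0.27006328  0.118     ]
side [292.6, 133.8] [ 0.55744044 -0.29960357  0.118     ]
side [352.6, 135.8] [ 0.45169246 -0.32256683  0.118     ]
top [384.3, 179.8] [ 0.55868851 -0.32361188  0.141     ]
top [379.8, 244.4] [ 0.45142103 -0.31280757  0.141     ]
top [368.3, 275.3] [ 0.40089549 -0.29225568  0.141     ]
```

View pics/c2.png

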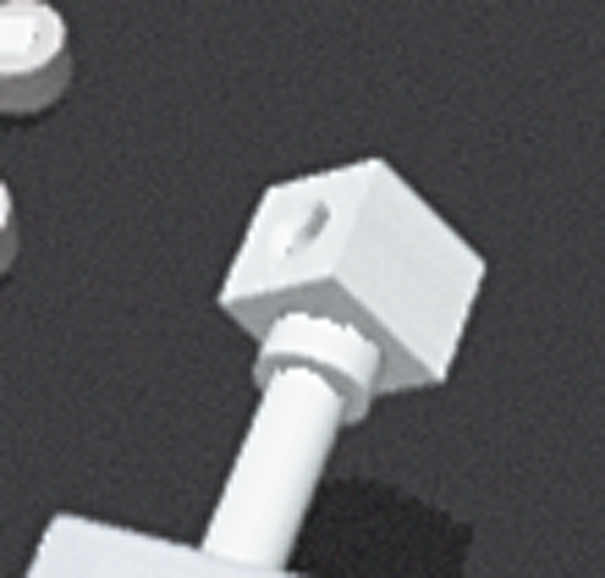

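View pics/c3.png

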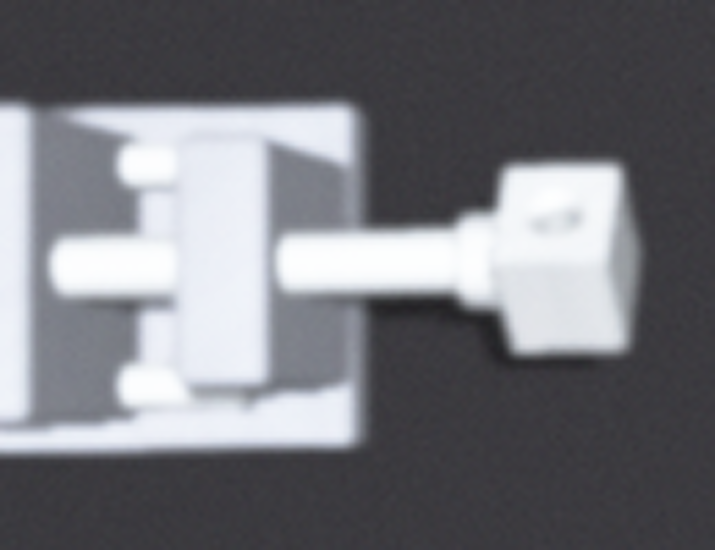

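```bash
cat > fit.py <<'E'
from h import *
from scipy.optimize import least_squares
S=[((275,187),(1,-1,0)),((378,158),(-1,-1,0)),((333,277),(-1,1,0)),((220,300),(1,1,0)),((485,265),(-1,-1,1)),((443,382),(-1,1,1))]
T=[((503,163),(1,1,0)),((622,163),(1,-1,0)),((497,262),(-1,1,0)),((610,262),(-1,-1,0)),((514,355),(-1,1,1)),((630,355),(-1,-1,1))]
ps=np.array([(190+(u+.5)/5.5-.5,240+(v+.5)/5.5-.5) for (u,v),_ in S]);pt=np.array([(80+(u+.5)/5.5-.5,160+(v+.5)/5.5-.5) for (u,v),_ in T])
def frame(p):
    Rv=R.from_euler('z',p[2]); Rs=Rv*R.from_euler('y',p[3]); return Rv,Rs,np.array([p[0],p[1],.09])
def pts(p,L,wx,wy):
    _,Rs,o=frame(p); return o+Rs.apply(np.array([(s[0]*wx/2,s[1]*wy/2,.022-.044*s[2]) for _,s in L]))
for wx,wy in((.04,.036),(.036,.04)):
    f=lambda p:np.r_[(proj('side',pts(p,S,wx,wy))-ps).ravel(),(proj('top',pts(p,T,wx,wy))-pt).ravel()]
    r=least_squares(f,[.37,.05,0,.55]); print(wx,r.x,r.cost); print(np.round(r.fun.reshape(-1,2),1))
    for nm,g in(('side',lambda p:f(p)[:12]),('top',lambda p:f(p)[12:])):
        q=least_squares(g,r.x); print(nm,q.x,q.cost)
    _,Rs,o=frame(r.x); m=o+Rs.apply([0,0,.022]); print('mouth',m,proj('side',m),proj('top',m))
E
python3 fit.py
python3 - <<'E'
from h import *
a=cv2.imread('pics/side0.png')[110:200,330:380]; b=cv2.imread('pics/top0.png')[215:270,340:410]
cv2.imwrite('pics/c4.png',cv2.hconcat([cv2.resize(a,(333,600),interpolation=cv2.INTER_CUBIC),cv2.copyMakeBorder(cv2.resize(b,(466,366),interpolation=cv2.INTER_CUBIC),0,234,0,0,cv2.BORDER_CONSTANT)]))
E
```

```text
0.04 [ 0.52339135  0.02344056 -0.01311395  0.65681503] 4.612368592006587
[[-0.9 -0.1]
 [ 0.6 -0.2]
 [-0.1 -0.8]
 [-0.2 -0.2]
 [ 0.3 -0.3]
 [ 0.  -0.5]
 [ 0.9  1.1]
 [-0.3  0.9]
 [-1.2  0.3]
 [-0.8  0.1]
 [ 0.2 -0.6]
 [-0.7 -0.7]]
side [ 0.52306662  0.02396285 -0.02134812  0.66135268] 0.8142361862625964
top [ 0.52363542  0.02286859 -0.00355238  0.66447705] 2.8409629963176415
mouth [0.53682335 0.0232644  0.1074227 ] [[244.12022574 281.04274838]] [[180.72056508 198.69210109]]
0.036 [ 5.22959790e-01  2.32744875e-02 -9.99060345e-05  6.48039036e-01] 14.570787668025591
[[ 0.6 -1.4]
 [ 0.3 -1.1]
 [-1.   0.7]
 [ 0.7  0.9]
 [-0.1 -1.4]
 [-0.9  0.8]
 [-0.5  2.4]
 [ 0.5  1.9]
 [-2.1 -0.1]
 [ 0.6 -0.5]
 [-0.4 -1.1]
 [ 0.8 -1.5]]
side [0.52285216 0.02358099 0.0132831  0.63547608] 4.5831858199083175
top [ 0.52321368  0.02295811 -0.01207117  0.65180999] 9.333252171929193
mouth [0.53623952 0.02327316 0.10753992] [[244.51356929 281.09151413]] [[180.70539727 199.02234528]]
```

View pics/c4.png

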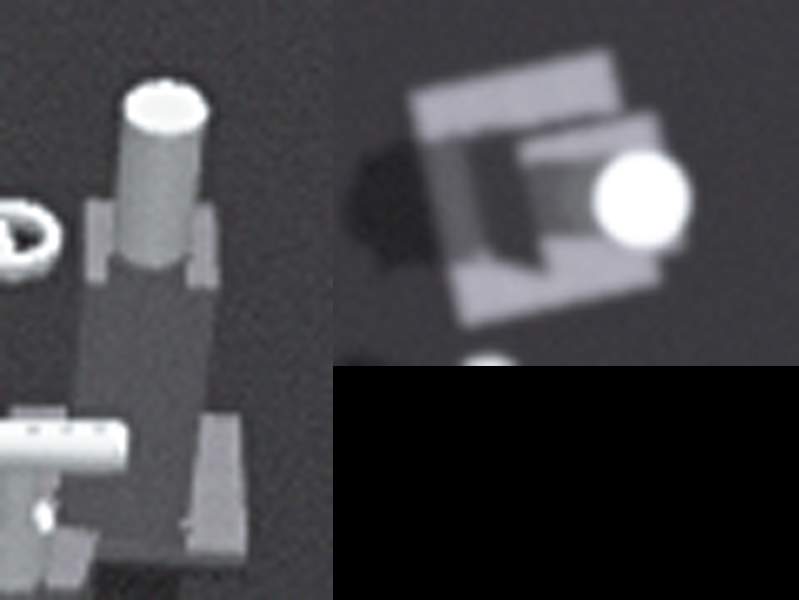

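Run:
```python
from h import *
s=(330+167.5/6.667-.5,110+106.5/6.667-.5);t=(340+309.5/6.657-.5,215+200.5/6.655-.5)
print(s,t,tri(s,t),atz('side',s,.141),atz('top',t,.141))
# tkey, driver, red tops
for n in('side','top'):
  for k in('tkey','driver'):
    for d in silhouettes(n,k): print(n,k,d['conf'],atz(n,d['xy'],.13))
print('small',tri((400,156),(364.5,273)),'red',tri((293.5,122),(388.5,177.5)), 'tk', tri((333,177),(305,241)),'drv',tri((281,143),(338.5,178)))
```

```text
(354.6237438128094, 125.47420128993551) (385.9924140003004, 244.62772351615325) [ 0.45049715 -0.32320759  0.14056897] [ 0.45011078 -0.32270436  0.141     ] [ 0.45083212 -0.32304714  0.141     ]
side tkey 0.88 [ 0.46569039 -0.18872612  0.13      ]
side tkey 0.5 [ 0.43390605 -0.20796437  0.13      ]
side driver 0.64 [ 0.56230996 -0.24031821  0.13      ]
side driver 0.59 [ 0.43494489 -0.21170846  0.13      ]
top tkey 0.69 [ 0.46459652 -0.18965315  0.13      ]
top driver 0.45 [ 0.56374227 -0.24782532  0.13      ]
small [ 0.38231425 -0.29370878  0.1104067 ] red [ 0.56553961 -0.33655868  0.11664876] tk [ 0.45961039 -0.18951771  0.1325031 ] drv [ 0.56394928 -0.24825143  0.13468187]
```

Bar axis is at (0.4505, -0.323) with its top at z 0.141, as expected. The screw head's mouth is at (0.537, 0.023, 0.107), slant about 0.657 and yaw about -0.013. I'll grip with the jaws along the vice's x. First move: above the bar.

Emit:
arm_command --increments '[[[30, -50, 0, 0, 0, -0.08, 0], [60, -100, 0, 0, 0, -0.16, 0], [90, -150, 0, 0, 0, -0.24, 0], [120, -200, 0, 0, 0, -0.32, 0], [140, -255, 0, 0, 0, -0.4, 0], [160, -310, 0, 0, 0, -0.48, 0], [180, -365, 0, 0, 0, -0.56, 0], [195, -420, 0, 0, 0, -0.64, 0], [210, -475, 0, 0, 0, -0.72, 0], [225, -530, 0, 0, 0, -0.8, 0], [235, -585, 0, 0, 0, -0.88, 0], [245, -640, 0, 0, 0, -0.96, 0], [255, -695, 0, 0, 0, -1.04, 0], [262, -745, 0, 0, 0, -1.12, 0], [268, -795, 0, 0, 0, -1.2, 0], [271, -843, 0, 0, 0, -1.25, 0], [271, -843, 0, 0, 0, -1.25, 0], [271, -843, 0, 0, 0, -1.25, 0], [271, -843, 0, 0, 0, -1.25, 0]]]' --grip_force 40

```text
time: 3.38
tool_pos: [0.4507, -0.3222, 0.2438]
ee_rot: [0.711, 0.703, 0.0, -0.0]
contact_force: [0.5, 0.1, 0.2]
opening: 0.0465
```

Run:
```python
from h import *
a=grab_frame('side');b=grab_frame('top')
cv2.imwrite('pics/p1.png',cv2.hconcat([cv2.resize(a[20:240,220:440],(400,400)),cv2.resize(b[130:350,250:470],(400,400))])[:,:,::-1])
s=monitor.sense();print(s['tool_pos'],s['joint_pos'],s['contact_force'])
```

```text
[ 0.45080688 -0.32235202  0.24386646] [-7.04775561e-01  3.58003880e-01  1.64064110e+00  3.10674885e-05
  1.14277839e+00 -6.94059244e-01] [ 0.1234771   1.29469738 -0.17554922]
```

View pics/p1.png

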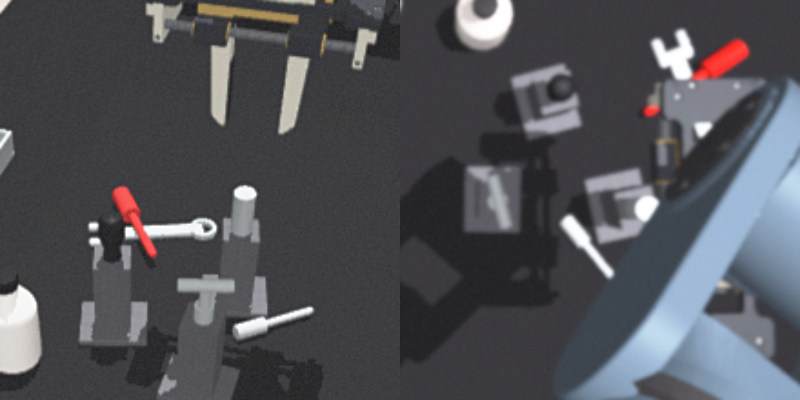

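Both loose decoys toppled by themselves and now lie flat. The chosen bar still stands in its stand at side crop (243,205). I'll go down and grip it.

Emit:
arm_command --increments '[[[0, -1, -20, 0, 0, 0, 0], [0, -1, -40, 0, 0, 0, 0], [0, -1, -60, 0, 0, 0, 0], [0, -1, -80, 0, 0, 0, 0], [0, -1, -95, 0, 0, 0, 0], [0, -1, -107, 0, 0, 0, 0], [0, -1, -115, 0, 0, 0, 0], [0, -1, -115, 0, 0, 0, 0], [0, -1, -115, 0, 0, 0, 0.3], [0, -1, -115, 0, 0, 0, 0.6], [0, -1, -115, 0, 0, 0, 1], [0, -1, -115, 0, 0, 0, 1], [0, -1, -115, 0, 0, 0, 1], [0, -1, -115, 0, 0, 0, 1], [0, -1, -115, 0, 0, 0, 1]]]' --grip_force 40

```text
time: 5.35
tool_pos: [0.4508, -0.3243, 0.1289]
ee_rot: [0.711, 0.703, 0.0, 0.0]
contact_force: [-0.3, -0.0, 4.4]
opening: 0.0198
```

Run:
```python
from h import *
a=grab_frame('side')
cv2.imwrite('pics/p2.png',cv2.resize(a[60:220,260:440],(720,600))[:,:,::-1])
s=monitor.sense();print(s['tool_pos'],s['contact_force'],s['opening'])
```

```text
[ 0.45083278 -0.32429339  0.12892295] [0.39855046 0.21219811 5.5069911 ] 0.02025235559516579
```

View pics/p2.png

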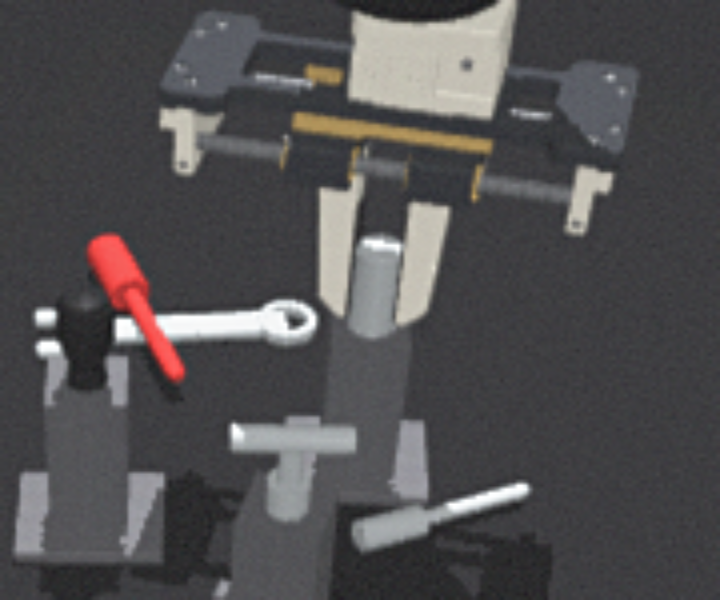

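Emit:
arm_command --increments '[[[0, 0, 10, 0, 0, 0, 1], [0, 0, 25, 0, 0, 0, 1], [0, 0, 45, 0, 0, 0, 1], [0, 0, 70, 0, 0, 0, 1], [0, 0, 95, 0, 0, 0, 1], [0, 0, 120, 0, 0, 0, 1], [0, 0, 140, 0, 0, 0, 1], [0, 0, 155, 0, 0, 0, 1], [0, 0, 160, 0, 0, 0, 1], [0, 0, 160, 0, 0, 0, 1], [0, 0, 160, 0, 0, 0, 1]]]'

```text
time: 6.78
tool_pos: [0.4504, -0.324, 0.2879]
ee_rot: [0.711, 0.703, -0.0, -0.001]
contact_force: [-0.5, 0.5, -2.2]
opening: 0.0204
```

Run:
```python
from h import *
a=grab_frame('side')
s=monitor.sense();print(s['tool_pos'],s['contact_force'],s['opening'])
t=s['tool_pos']; t=t-[0,0,.0339]
P=[t+[0,0,z] for z in(.046,0,-.08)]
p=proj('side',P);print(p)
a=a.copy()
for q in p: cv2.drawMarker(a,tuple(int(round(v)) for v in q),(0,255,0),0,5)
x,y=p[1].astype(int)
cv2.imwrite('pics/p3.png',cv2.resize(a[max(0,y-75):max(0,y-75)+150,x-90:x+90],(720,600),interpolation=cv2.INTER_CUBIC)[:,:,::-1])
```

```text
[ 0.45046358 -0.32402411  0.28790337] [-1.02540433 -0.28500721 -2.20239476] 0.020121855423822756
[[363.79214701  40.6034824 ]
 [360.84923699  67.51720504]
 [356.27475013 109.35214729]]
```

View pics/p3.png

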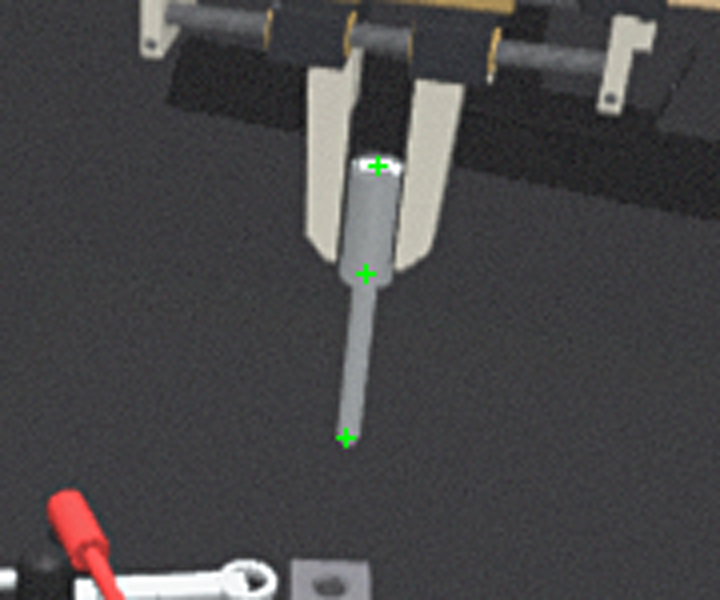

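Bar is held straight, and its modelled points match the picture at top (364,41), shoulder (361,68) and tip (356,109). Next, carry it over and tilt it.

Emit:
arm_command --increments '[[[8, 15, 5, 0, 0, 0, 1], [20, 40, 10, 0, 0, 0, 1], [36, 70, 15, 0, 0, 0, 1], [54, 105, 15, 0, 0, 0, 1], [72, 140, 15, 0, 0, 0, 1], [92, 175, 12, 0.001, 0.06, 0, 1], [110, 210, 8, 0.002, 0.12, 0, 1], [130, 240, 4, 0.003, 0.2, 0, 1], [145, 270, 0, 0.004, 0.28, 0, 1], [160, 295, -6, 0.005, 0.36, 0, 1], [173, 315, -12, 0.006, 0.44, 0, 1], [185, 330, -20, 0.007, 0.52, 0, 1], [193, 340, -26, 0.008, 0.59, 0, 1], [199, 345, -30, 0.0085, 0.64, 0, 1], [201, 346, -31, 0.0085, 0.657, 0, 1], [201, 346, -31, 0.0085, 0.657, 0, 1], [201, 346, -31, 0.0085, 0.657, 0, 1], [201, 346, -31, 0.0085, 0.657, 0, 1]]]'

```text
time: 9.07
tool_pos: [0.6516, 0.0217, 0.2584]
ee_rot: [0.674, 0.665, -0.226, -0.229]
contact_force: [0.4, 0.6, -2.3]
opening: 0.0201
```

```bash
cat > ov.py <<'E'
from h import *
import sys
def ov(name,p=(.52339,.02344,-.0131,.6568),d=.0339,sc=None):
    F={n:grab_frame(n).copy() for n in C}
    s=monitor.sense();t=s['tool_pos'];Q=R.from_quat(s['ee_rot']);a=-Q.apply([0,0,1])
    print(s['time'],t,'F',s['contact_force'],'M',s['moment'],s['opening'],'j',s['joint_pos'].round(3))
    sh=t-a*d; Rs=R.from_euler('z',p[2])*R.from_euler('y',p[3]); m=np.array([p[0],p[1],.09])+Rs.apply([0,0,.022])
    print('axis',a,'hole',Rs.apply([0,0,1]),'tip in mouth frame mm',1e3*Rs.inv().apply(sh-.08*a-m),'shoulder',1e3*Rs.inv().apply(sh-m), 'ang err(rotvec)',np.cross(a,Rs.apply([0,0,1])))
    o=[]
    for n in C:
        q=proj(n,[sh+.046*a,sh,sh-.08*a,m,m-.044*Rs.apply([0,0,1])]); 
        c0=q[3].astype(int);f=F[n];x=max(0,c0[0]-60);y=max(0,c0[1]-70);k=4
        z=cv2.resize(f[y:y+110,x:x+100],None,fx=k,fy=k,interpolation=cv2.INTER_CUBIC)
        raw=z.copy()
        for i,w in enumerate(q): cv2.drawMarker(z,tuple(int(round(v)) for v in ((w-[x,y]+.5)*k)),(0,255,0) if i<3 else (255,0,0),0,10)
        o.append(z)
    cv2.imwrite('pics/%s.png'%name,cv2.hconcat(o)[:,:,::-1])
if __name__=='__main__': ov(sys.argv[1])
E
python3 ov.py p4
```

```text
9.175 [0.65157591 0.02168231 0.25811787] F [ 0.83587301 -0.50631119 -1.91577232] M [-0.11614227 -0.52012577  0.03942973] 0.02008825362047559 j [-0.033  0.889  0.837 -0.014  2.072 -0.024]
axis [ 0.61008183 -0.00801752  0.79229784] hole [ 0.61053335 -0.00799844  0.79195016] tip in mouth frame mm [-1.05911476e+00 -7.55073561e-02  7.55168254e+01] shoulder [-1.10468619e+00 -7.75067837e-02  1.55516812e+02] ang err(rotvec) [-1.23292815e-05  5.69853281e-04  1.52602752e-05]
```

View pics/p4.png

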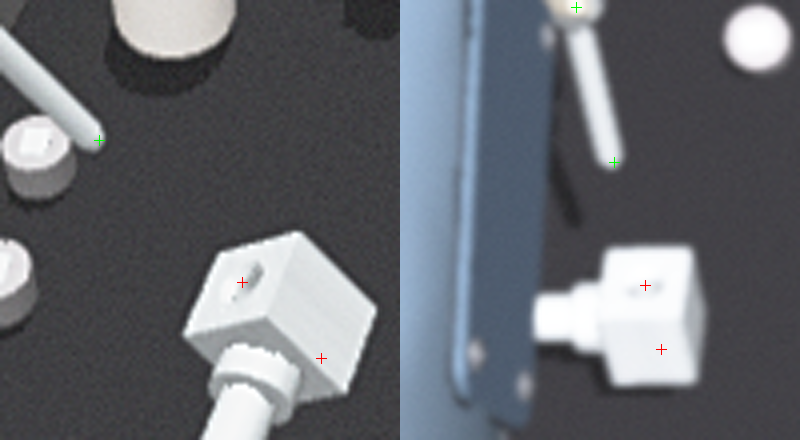

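Emit:
arm_command --increments '[[[-8, 0, -10, 0, 0, 0, 1], [-16, 0, -21, 0, 0, 0, 1], [-24, 0, -32, 0, 0, 0, 1], [-31, 0.5, -42, 0, 0, 0, 1], [-36, 0.5, -48, 0, 0, 0, 1], [-38, 0.6, -51, 0, 0, 0, 1], [-38, 0.6, -51, 0, 0, 0, 1], [-38, 0.6, -51, 0, 0, 0, 1]]]'

```text
time: 10.18
tool_pos: [0.6139, 0.0224, 0.2069]
ee_rot: [0.673, 0.665, -0.226, -0.23]
contact_force: [-0.9, 0.3, -2.7]
opening: 0.0205
```

```bash
python3 ov.py p5
```

```text
10.275 [0.61384868 0.02241506 0.2068264 ] F [-0.74684423  0.34483614 -2.14714025] M [-0.14931345 -0.52042024  0.03232518] 0.02013169137831953 j [-0.034  0.843  1.047 -0.014  1.908 -0.022]
axis [ 0.61034975 -0.0078888   0.79209277] hole [ 0.61053335 -0.00799844  0.79195016] tip in mouth frame mm [ 0.33732577  0.1479142  11.85693341] shoulder [ 0.31863713  0.15649251 91.85693076] ang err(rotvec) [ 8.79728880e-05  2.32475514e-04 -6.54724785e-05]
```

View pics/p5.png

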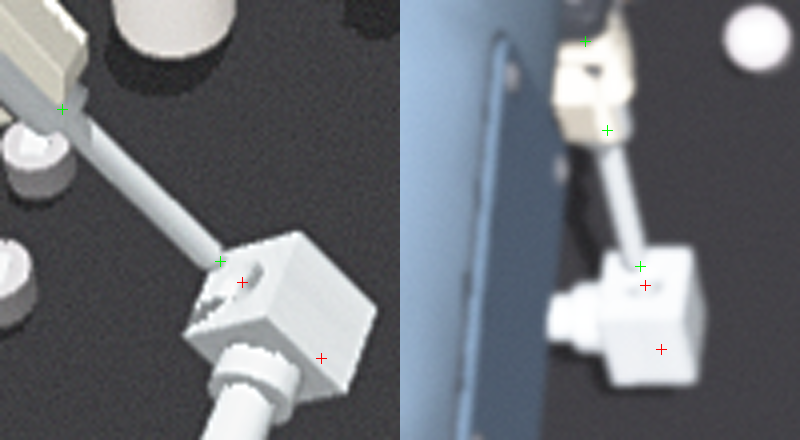

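Run:
```python
import cv2
a=cv2.imread('pics/p4.png'); b=cv2.imread('pics/p5.png')
o=cv2.hconcat([cv2.resize(a[220:330,180:310],(390,330)),cv2.resize(b[220:330,180:310],(390,330))])
o=cv2.convertScaleAbs(o,alpha=1.0); 
import numpy as np
o=np.clip((o.astype(float)-120)*1.9,0,255).astype('uint8')
cv2.imwrite('pics/p5b.png',o)
```

```text
(no output)
```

View pics/p5b.png

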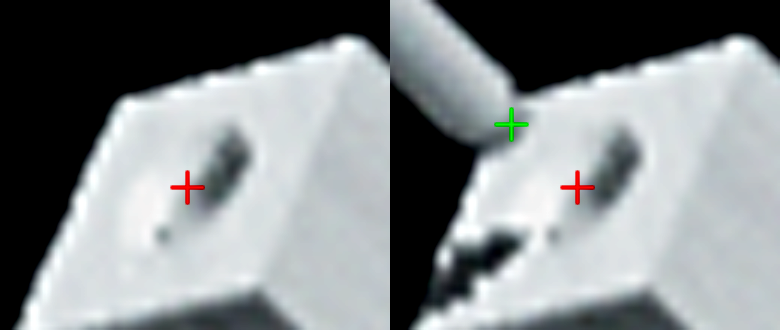

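Emit:
arm_command --increments '[[[-3, 0, -4, 0, 0, 0, 1], [-6.1, 0, -7.9, 0, 0, 0, 1], [-9.2, 0.1, -11.9, 0, 0, 0, 1], [-12.2, 0.1, -15.8, 0, 0, 0, 1], [-15.3, 0.2, -19.8, 0, 0, 0, 1], [-15.3, 0.2, -19.8, 0, 0, 0, 1]]]'

```text
time: 11.02
tool_pos: [0.5981, 0.0226, 0.1866]
ee_rot: [0.673, 0.665, -0.227, -0.23]
contact_force: [0.1, -1.2, -2.6]
opening: 0.0203
```

```bash
python3 ov.py p6
```

```text
11.125 [0.59840761 0.02260191 0.18693801] F [-0.53643762  0.19597116 -2.60327456] M [-0.09597367 -0.4644036  -0.00278545] 0.02004549575618032 j [-0.034  0.831  1.12  -0.014  1.848 -0.022]
axis [ 0.61062905 -0.00792033  0.79187716] hole [ 0.61053335 -0.00799844  0.79195016] tip in mouth frame mm [  0.21122177   0.13564586 -13.32247675] shoulder [ 0.2207851   0.14199466 66.67752243] ang err(rotvec) [ 6.12777512e-05 -1.20354736e-04 -4.84560311e-05]
```

View pics/p6.png

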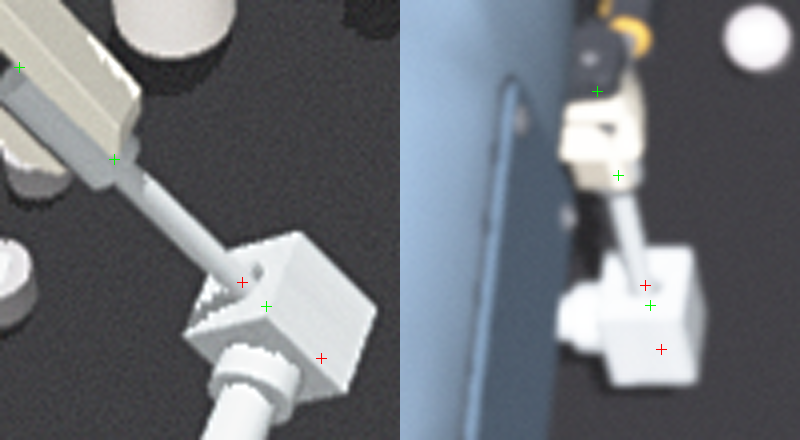

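The tip is in the hole with almost no force. Pushing on.

Emit:
arm_command --increments '[[[-3, 0, -4, 0, 0, 0, 1], [-6.1, 0.1, -7.9, 0, 0, 0, 1], [-9.2, 0.1, -11.9, 0, 0, 0, 1], [-12.2, 0.1, -15.8, 0, 0, 0, 1], [-15.3, 0.2, -19.8, 0, 0, 0, 1], [-18.3, 0.2, -23.8, 0, 0, 0, 1], [-21.4, 0.3, -27.7, 0, 0, 0, 1], [-24.4, 0.3, -31.7, 0, 0, 0, 1], [-27.5, 0.4, -35.6, 0, 0, 0, 1], [-30.5, 0.4, -39.6, 0, 0, 0, 1], [-33.6, 0.4, -43.6, 0, 0, 0, 1], [-36.6, 0.5, -47.5, 0, 0, 0, 1], [-36.6, 0.5, -47.5, 0, 0, 0, 1]]]'

```text
time: 12.75
tool_pos: [0.5615, 0.0231, 0.1391]
ee_rot: [0.673, 0.665, -0.227, -0.23]
contact_force: [-0.4, -0.9, -2.5]
opening: 0.0199
```

```bash
python3 ov.py p7
```

```text
12.85 [0.56183415 0.02311068 0.13941971] F [-0.16162658  0.38234578 -1.84096641] M [-0.05314433 -0.44529281  0.05064249] 0.02013459368956387 j [-0.035  0.817  1.274 -0.014  1.707 -0.021]
axis [ 0.61061364 -0.00793325  0.79188891] hole [ 0.61053335 -0.00799844  0.79195016] tip in mouth frame mm [  0.26025694   0.16676638 -73.28797877] shoulder [0.26828129 0.17206533 6.71202065] ang err(rotvec) [ 5.11378833e-05 -1.00982875e-04 -4.04433144e-05]
```

View pics/p7.png

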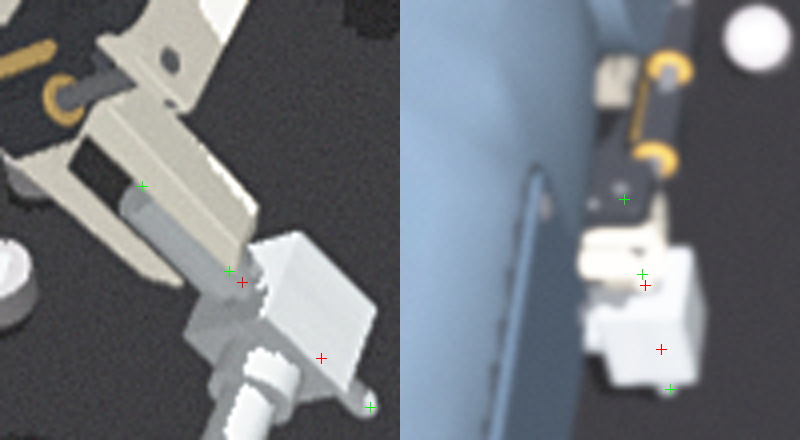

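Emit:
arm_command --increments '[[[-0.6, 0, -0.8, 0, 0, 0, 1], [-1.2, 0, -1.6, 0, 0, 0, 1], [-1.8, 0, -2.4, 0, 0, 0, 1], [-2.4, 0, -3.2, 0, 0, 0, 1], [-3, 0, -4, 0, 0, 0, 1], [-3.7, 0, -4.8, 0, 0, 0, 1], [-4.1, 0.1, -5.3, 0, 0, 0, 1], [-4.4, 0.1, -5.7, 0, 0, 0, 1], [-4.7, 0.1, -6.1, 0, 0, 0, 1]]]'

```text
time: 13.98
tool_pos: [0.558, 0.0231, 0.1345]
ee_rot: [0.674, 0.666, -0.226, -0.229]
contact_force: [7.2, -0.2, 10.9]
opening: 0.0204
```

```bash
python3 ov.py p8
```

```text
14.075 [0.55799226 0.02313563 0.13451359] F [5.48830977 0.39300915 8.44390548] M [-0.12951124 -0.07289688  0.00016757] 0.01979984592172154 j [-0.036  0.815  1.291 -0.014  1.69  -0.021]
axis [ 0.60854249 -0.00780683  0.79348288] hole [ 0.61053335 -0.00799844  0.79195016] tip in mouth frame mm [  0.51109796   0.13008223 -79.51882401] shoulder [0.30994809 0.14332397 0.48092201] ang err(rotvec) [ 0.00016401  0.00251244 -0.00010107]
```

View pics/p8.png

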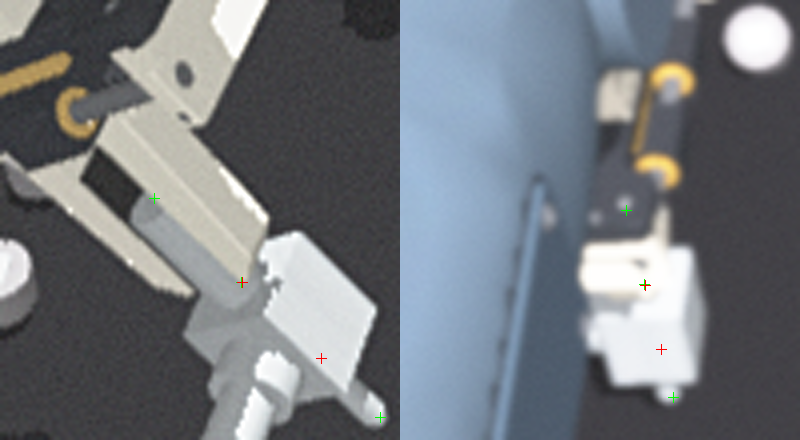

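The head is home: shoulder within 0.5 mm of the mouth, push force up by about 13 N, and the screw still at its starting slant. I held it there, and now I'll swing it about the turning axis.

Emit:
arm_command --increments '[[[0, 0, 0, 0, 0, 0, 1], [0, 0, 0, 0, 0, 0, 1], [-2.3, 0, 1.7, -0.0006, -0.05, 0, 1], [-4.6, 0.1, 3.2, -0.0013, -0.1, 0, 1], [-7, 0.1, 4.6, -0.002, -0.15, 0, 1], [-9.5, 0.1, 5.9, -0.0026, -0.2, 0, 1], [-12.1, 0.2, 7.1, -0.0032, -0.25, 0, 1], [-14.7, 0.2, 8.2, -0.004, -0.3, 0, 1], [-17.3, 0.2, 9.1, -0.0045, -0.35, 0, 1], [-20, 0.3, 9.9, -0.005, -0.4, 0, 1]]]'

```text
time: 15.32
tool_pos: [0.5385, 0.0233, 0.1443]
ee_rot: [0.706, 0.697, -0.088, -0.089]
contact_force: [6.6, -1.1, 4.5]
opening: 0.0201
```

```bash
python3 ov.py p9
```

```text
15.425 [0.53814352 0.02332454 0.14444038] F [ 4.86754814 -0.91686154  3.90220729] M [-0.30617973 -0.95809576  0.0256225 ] 0.020109573204164302 j [-0.04   0.566  1.605 -0.007  1.221 -0.025]
axis [ 0.24851754 -0.00294876  0.96862291] hole [ 0.61053335 -0.00799844  0.79195016] tip in mouth frame mm [ 2.33886785e+01  4.28523941e-02 -7.45348361e+01] shoulder [-8.17933176  0.06741057 -1.02660436] ang err(rotvec) [ 5.41220357e-03  3.94563085e-01 -1.87435868e-04]
```

View pics/p9.png

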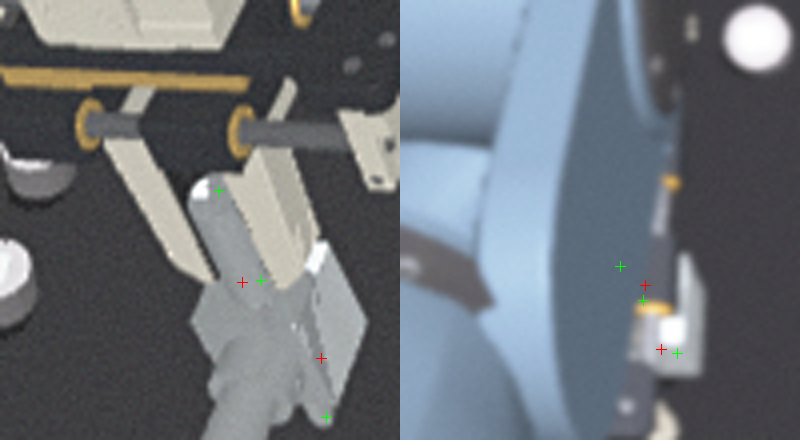

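Emit:
arm_command --increments '[[[-2.8, 0, 0.6, -0.0006, -0.05, 0, 1], [-5.5, 0.1, 1.1, -0.0013, -0.1, 0, 1], [-8.3, 0.1, 1.5, -0.002, -0.15, 0, 1], [-11.1, 0.1, 1.7, -0.0026, -0.2, 0, 1], [-13.9, 0.2, 1.8, -0.0032, -0.25, 0, 1], [-16.7, 0.2, 1.7, -0.004, -0.3, 0, 1], [-17.7, 0.2, 1.7, -0.004, -0.317, 0, 1], [-17.7, 0.2, 1.7, -0.004, -0.317, 0, 1], [-17.7, 0.2, 1.7, -0.004, -0.317, 0, 1]]]'

```text
time: 16.55
tool_pos: [0.5207, 0.0235, 0.1461]
ee_rot: [0.711, 0.703, 0.022, 0.023]
contact_force: [3.1, -1.8, 8.3]
opening: 0.0201
```

```bash
sed -i 's/if __name__.*/if __name__=="__main__": ov(sys.argv[1],p=(.52339,.02344,-.0131,float(sys.argv[2])))/' ov.py; python3 ov.py p10 0
```

```text
16.65 [0.52074365 0.02350503 0.14607547] F [ 4.15378607 -1.13351188  6.57393667] M [-0.32454073 -0.57277901 -0.02294149] 0.020155224918992094 j [-0.045  0.401  1.856  0.003  0.82  -0.035]
axis [-6.36209603e-02  9.16266802e-04  9.97973714e-01] hole [0. 0. 1.] tip in mouth frame mm [ 4.60020226e+00  2.09335074e-02 -7.95937363e+01] shoulder [-0.48999807  0.0275557   0.24416086] ang err(rotvec) [ 0.00091627  0.06362096 -0.        ]
```

View pics/p10.png

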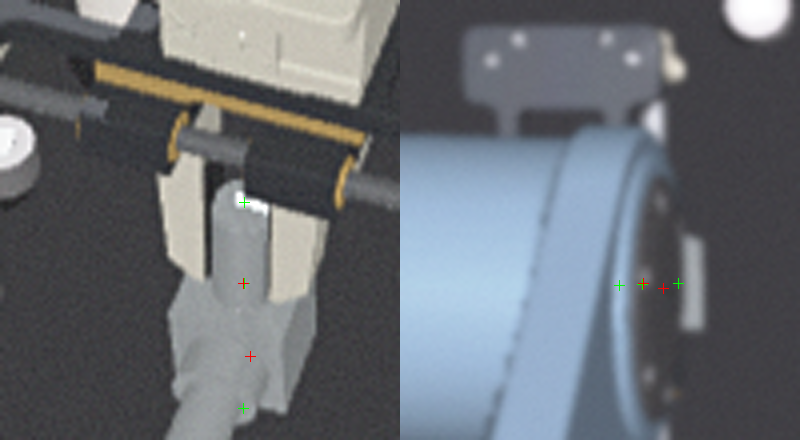

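```bash
cat > blk.py <<'E'
from h import *
import sys
# overlay model block at several joint angles
f=grab_frame('side')
o=[]
for th in map(float,sys.argv[2:]):
    Rs=R.from_euler('z',-.0131)*R.from_euler('y',th); c=np.array([.52339,.02344,.09])
    V=[(x,y,z) for x in(-.02,.02) for y in(-.018,.018) for z in(-.022,.022)]
    q=proj('side',c+Rs.apply(V)); k=8; x0,y0=205,225
    z=cv2.resize(f[y0:y0+70,x0:x0+50],None,fx=k,fy=k,interpolation=cv2.INTER_CUBIC)
    z=np.clip(z.astype(float)*1.3,0,255).astype('uint8')
    for i in range(8):
        for j in range(i):
            if sum(abs(a-b)>1e-6 for a,b in zip(V[i],V[j]))==1:
                cv2.line(z,*[tuple(int(round(v)) for v in (q[m]-[x0,y0]+.5)*k) for m in(i,j)],(255,0,0),1)
    o.append(z)
cv2.imwrite(f'pics/{sys.argv[1]}.png',cv2.hconcat(o)[:,:,::-1])
E
python3 blk.py b1 0.0 0.06
```

```text
(no output)
```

View pics/b1.png

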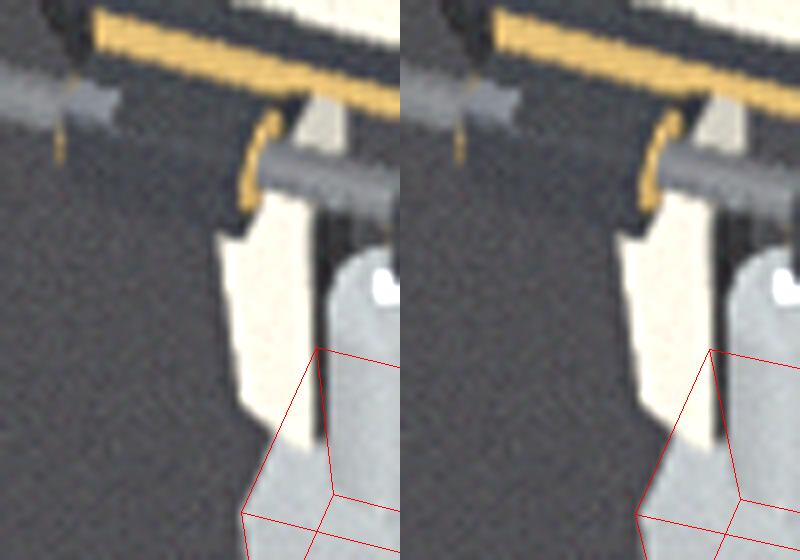

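```bash
sed -i 's/x0,y0=205,225/x0,y0=222,262/' blk.py; python3 blk.py b2 -0.04 0.02
```

```text
(no output)
```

View pics/b2.png

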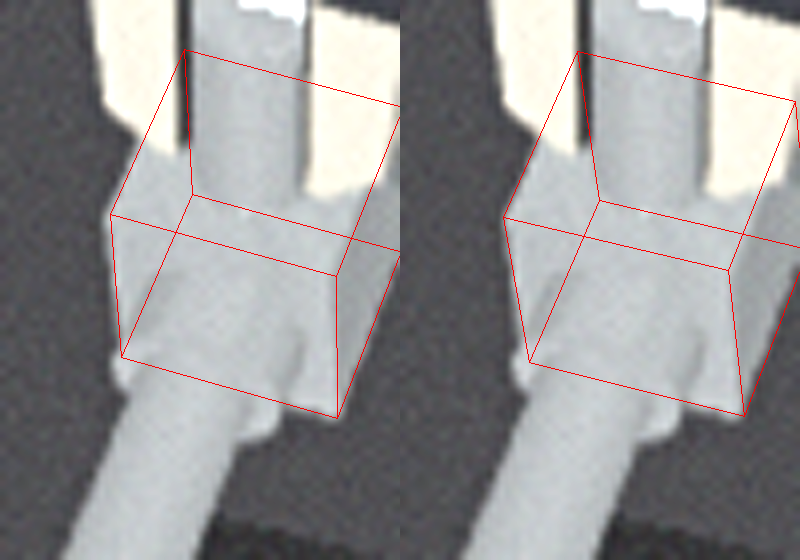

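The block outline fits a joint of about -0.02, so it's upright and the head is home. Releasing, then straight up.

Emit:
arm_command --increments '[[[0, 0, 0, 0, 0, 0, 0.6], [0, 0, 0, 0, 0, 0, 0.3], [0, 0, 0, 0, 0, 0, 0], [0, 0, 0, 0, 0, 0, -0.2], [0, 0, 0, 0, 0, 0, -0.2], [0, 0, 0, 0, 0, 0, -0.2], [0, 0, 10, 0, 0, 0, -0.2], [0, 0, 25, 0, 0, 0, -0.2], [-2, 0, 45, 0, 0, 0, -0.2], [-3, 0, 70, 0, 0, 0, -0.2], [-4, 0, 100, 0, 0, 0, -0.2], [-5, 0, 130, 0, 0, 0, -0.2], [-20, 0, 160, 0, 0, 0, -0.2], [-50, 0, 170, 0, 0, 0, -0.2], [-90, 0, 170, 0, 0, 0, -0.2], [-130, 0, 170, 0, 0, 0, -0.2], [-160, 0, 170, 0, 0, 0, -0.2], [-160, 0, 170, 0, 0, 0, -0.2]]]'

```text
time: 19.0
tool_pos: [0.3583, 0.0238, 0.316]
ee_rot: [0.711, 0.703, 0.022, 0.022]
contact_force: [0.7, 0.0, -0.3]
opening: 0.0557
```

```bash
python3 blk.py b3 -0.06 0.0
python3 - <<'E'
from h import *
a=cv2.imread('pics/side0.png');s=grab_frame('side');t=grab_frame('top')
cv2.imwrite('pics/e1.png',cv2.hconcat([s[60:400,130:450],t[80:420,60:460]])[:,:,::-1])
S=monitor.sense();print(S['tool_pos'],S['contact_force'],S['time'])
E
```

```text
[0.36006942 0.02367865 0.31550809] [-0.10924598 -0.76435678 -0.13264172] 19.15
```

View pics/b3.png

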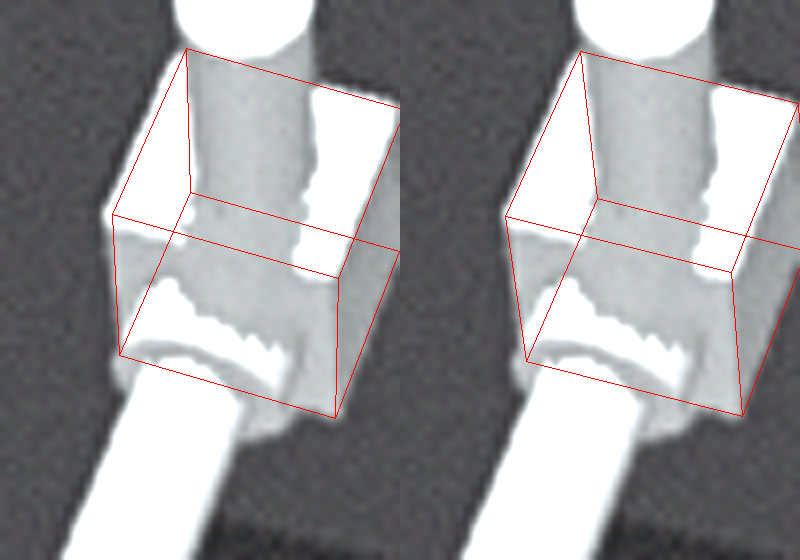

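View pics/e1.png

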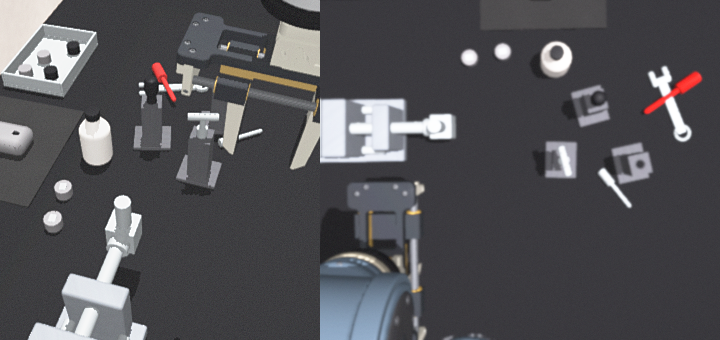

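Run:
```python
from h import *
F={n:grab_frame(n).copy() for n in C};o=[]
for n in C:
    q=proj(n,[.5234,.0234,.158]); print(n,q)
    x,y=(q[0]-[25,25]).astype(int)
    z=cv2.resize(F[n][y:y+75,x:x+50],None,fx=8,fy=8,interpolation=cv2.INTER_CUBIC)
    T=np.linspace(0,2*np.pi,60)
    for h,r in((.158,.011),(.112,.011)):
        p=proj(n,[[.5234+r*np.cos(t),.0234+r*np.sin(t),h] for t in T])
        cv2.polylines(z,[np.round((p-[x,y]+.5)*8).astype(np.int32)],True,(255,0,0),1)
    o.append(z)
cv2.imwrite('pics/e2.png',cv2.hconcat(o)[:,:,::-1])
```

```text
side [[251.10530469 260.35460186]]
top [[174.26686507 204.68573504]]
```

View pics/e2.png

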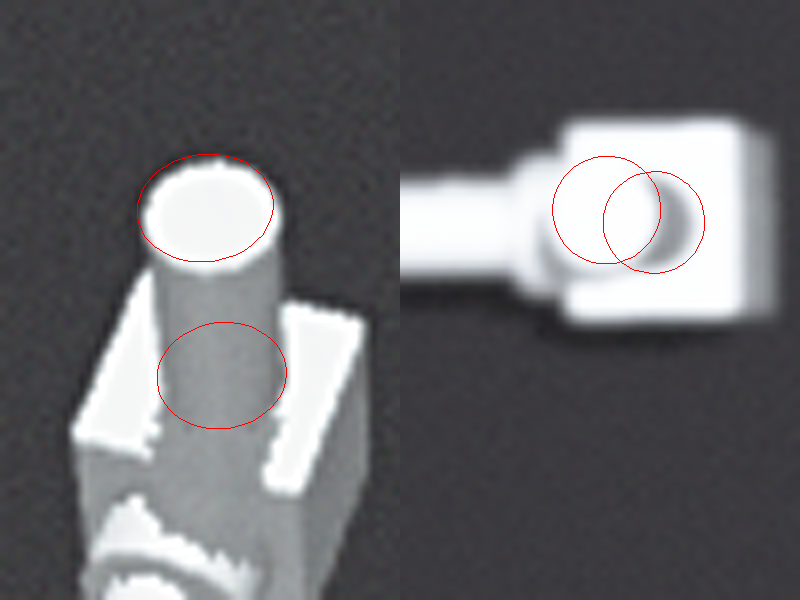

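Run:
```python
from bench import job
print(job.job_done())
```

```text
the job is handed in; nothing more can be done
None
```

I pulled the steel tommy bar out of its stand and pushed it through the cross-hole at the hole's starting slant (about 0.66 rad). Once the head was home I swung the bar and screw upright, let go, and moved the arm clear. The job was handed in at about 19 s; it reports no verdict.

**Home before the swing:** the shoulder was about 0.5 mm from the mouth, and the push force rose by about 13 N. The screw was still at its starting slant.

**After letting go:**
- **Screw:** the screw head outline in the side picture fits a joint angle between -0.06 and 0 rad.
- **Bar:** the top of its head is within about 1–1.5 mm of where it should be when fully home. I did not measure its angle in the hole; the pictures show it upright.
- **Robot:** the arm is clear and feels no contact force.
- **Bystanders:** they look unmoved in both pictures, though I did not measure each one.

**Disagreements:**
- Part-way through the swing the bar's head sat a few millimetres off the model, a small lag in the grip. It was gone once upright.
- The two loose decoys (the red bar and the small grey one) toppled on their own before the arm came near them. I left them where they fell; the red one lies by or across the wrench.

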